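Level the crooked potter's stand

TASK

Two small levelling stands with round work tables stand on the potter's bench: one carries a mug and is level, the other is empty and its table slopes down towards its knob. Turn the knob of the empty, crooked stand until its round table sits level, then let go of the knob and move clear. Leave the level stand and the mug on it alone.

Things in the scene. Friction and masses are not known exactly. Their poses are not given: they have to be found in the camera images.
- tilt_knob: black bar grip of the crooked stand's levelling screw, 50 long x 14 wide x 36 mm high, on an upright axis (it does not rise). Origin: bar's centre, 126 mm above the bench; x along the bar, y across it, z up. Below it only a bare 12 mm screw for 30 mm. Turning clockwise from above raises the table's knob side. Stiff (0.12 N m), stays put; starts 34 to 80 degrees short of level, can overshoot by 50
- tilt_table (a joint): tilt (rad) of the crooked stand's round table, 150 mm across, hinge 120 mm beyond the knob, away from the robot; top 70 mm above the bench when level. 0 = level, negative = knob side low; starts at -0.23 to -0.09. One rad of clockwise knob turn adds 0.16 rad. The stand is fixed to the bench
- other_table (a joint): tilt of the other, identical stand's round table, rad; 0 = level; it starts level and must stay so
- mug: dark grey clay mug without handle, 80 mm across, 85 mm high, standing on the level stand's round table; origin at the centre of its underside, z up

How it is judged (in metres and radians):
On the way:
1. the crooked table is brought level with the fingers on its knob (contact force between the fingers and tilt_knob above 0.5 N and value of joint tilt_table between -0.05 and 0.05 rad), for 0.1 s.
At the end, for the whole second after the job is handed in: the crooked stand's round table is level within 0.05 rad (2.9 degrees) and at rest; the other stand's table is still level within 0.04 rad and the mug within 20 mm of where it stood (value of joint tilt_table between -0.05 and 0.05 rad and velocity of joint tilt_table between -0.05 and 0.05 rad/s and value of joint other_table between -0.04 and 0.04 rad and distance of mug from where it was at the start of the episode below 0.02 m); the robot touches nothing.
It fails at once if the level stand is tilted by more than 0.04 rad (value of joint other_table above 0.04 rad or value of joint other_table below -0.04 rad).
It fails at once if the mug on the level stand is shifted by more than 20 mm (distance of mug from where it was at the start of the episode above 0.02 m).
It also fails if it takes over 35 s, if anything falls off the work surface, if the arm or the gripper's body presses on something with over 40 N, if the wrist force passes 120 N, or if a joint passes its speed limit or range.

ROBOT

A 6-joint arm with a two-finger parallel gripper is mounted at the origin on the work surface. World frame = base frame: x ahead of the robot, y to its left, z up, the work surface at z = 0. Lengths are in m, angles in degrees, forces in N, time in s.
With the tool pointing down it reaches from about 0.275 to 0.975 m from the base axis. Payload 8.4 kg.
Tool frame: the origin (TCP) lies at the very end of the fingers, on their centre line; the grasp point (between the pads) lies 19 mm behind it; z points along the fingers, y is the line along which they close (so a half turn about z gives the same grasp; the last joint's range is limited). The gripper opens to 92 mm and grips with 3 to 60 N. Pads are 20 mm wide; open, the fingers measure 128 mm over their backs; the gripper's body (75 mm by 189 mm) begins 69 mm behind the grasp point.
Start: joints at [63.404, 20.225, 93.587, -0, 66.188, -0.138], TCP at [0.278, 0.56, 0.215] pointing down, gripper open.
Joint ranges: [-150.9, 150.9], [-52.94, 120.26], [3.33, 152.33], [-74.26, 254.26], [0, 154.13], [-172.89, 172.89]. Speed limits (degrees/s): [127.2, 127.2, 159.86, 180, 180, 180].

INTERFACE

Orientations are given as [roll, pitch, yaw] about the fixed x, y, z axes, in that order (R = Rz(yaw) Ry(pitch) Rx(roll)).
In Python, from station import readout, optics, arm gives the robot as it stands.
- The arm moves only by the tool play_rows, never from a script. Its argument "commands" is a list of rows, each an object with "travel": the shift along the tool's x, y, z in cm, a list of three; "rot": the turn, a rotation vector about the tool's x, y, z in rad, a list of three. A call has 1 to 5 rows; each row shifts and turns the commanded pose from where the row before left it, along the tool's axes as they then stand; what a row does not reach is not made up. A row lasts 1/12 s, in which the tool goes at most 41.7 mm and 7.16 degrees, less where a joint would pass 70% of its speed; a pose out of reach is approached as far as the arm can. A call with a gripper value outside its range is refused whole. "hand" is the finger opening in cm, from 0 to 9.19, set as the call begins (left out, the last holds). The fingers move at their own pace and stop on an object; "force" is the grip in N (left out, the last holds). Time passes only in rows, so rows that do not move let the fingers close. It gives the time, the measured TCP pose, the force, the opening and the grip force at its end, in the units of the state.
- readout.sense(): the state, without advancing time (a new reading comes with each control period).
- optics.read_camera(name): name is "scene" or "top"; returns a dict with "img" (420x560x3 uint8, red, green, blue), "z_map" (420x560 float32, m along the optical axis (not along the pixel's ray), 0 where there is no reading), "intrinsics" (3x3 intrinsics, pixels), "dist" ([k1, k2, p1, p2, k3] as OpenCV has them; the pictures are not rectified), "R" (3x3) and "t" (3): a world point X has camera coordinates R X + t. Camera axes: x right, y down, z forward; pixel columns grow to the right and rows downward; lengths in m; the calibration is good to about 2 mm. A picture is of the moment at which its call begins.
- arm.job_done(): hands the job in; it is judged then, once.
The state is a dict: "t": time; "qpos": joint angles; "qd": joint speeds; "effort": joint torques, N m; "tcp_pos": TCP position; "tool_rot": TCP orientation; "wrist_force": force on the tool from outside, world axes, zero at the start; "moment": the same for the moment, N m; "opening": opening from 0.0 (shut) to 1.0 (fully open); "finger_force": force on a finger pad.
Only numpy, scipy, OpenCV 4.12 (cv2) and the standard library are available. Lean on these libraries where they do the work, as an engineer would, in place of code of your own. Each camera call takes 0.05 s, during which the arm holds its last target. There are 200 camera calls.

## Working session

There is one attempt and no reset: what is moved stays moved. The work goes in short steps, Python scripts to look and compute and a tool call to move; the robot and the scene stay as the last step left them, time stands still between calls to the robot, and variables do not carry over. Pictures are saved under pics/ and viewed, at most 10 in all, crops included, and the job is handed in when it is done.

Besides the shell and the picture viewer there is one more tool, called after "Request:" as name([rows], argument=value, ...), one row to a line, values as JSON. play_rows: Moves the arm, as the interface text tells. Its arguments: {"type":"object","properties":{"commands":{"type":"array"},"hand":{"type":"number"},"force":{"type":"number"}},"required":["commands"]}

```bash
mkdir -p pics; ls; python3 - <<'E'
from station import readout, optics, arm
import cv2,numpy as np
s=readout.sense();print(s)
for n in("scene","top"):
    d=optics.read_camera(n);np.savez(f"{n}0.npz",**d)
    cv2.imwrite(f"pics/{n}0.png",d["img"][:,:,::-1]);print(n,d["intrinsics"],d["dist"],d["R"],d["t"])
E
```

```text
pics
{'t': 0.0, 'qpos': array([ 6.34049812e+01,  2.02611703e+01,  9.36280073e+01, -1.12095072e-03,
        6.61874656e+01, -1.37661237e-01]), 'qd': array([-0.02075044, -0.09534065,  0.01130981, -0.00767995, -0.05665565,
        0.029518  ]), 'effort': array([ 1.60215102e-03, -5.93843365e+01, -3.34211540e+01,  6.98909489e-02,
        2.35781068e-02, -1.54665527e-04]), 'tcp_pos': array([0.27824823, 0.55910579, 0.21388602]), 'tool_rot': array([-1.79923355e+02,  8.40770697e-04,  1.53543096e+02]), 'wrist_force': array([0.45785354, 0.38561989, 0.58209252]), 'moment': array([ 0.01160553, -0.0050726 , -0.01802465]), 'finger_force': 0.0, 'opening': 0.9981410110834449}
scene [[392.75816065   0.         281.28680667]
 [  0.         392.75816065 209.1011655 ]
 [  0.           0.           1.        ]] [-0.10704022  0.          0.          0.          0.        ] [[ 0.77392707  0.63313027  0.01352605]
 [ 0.48886572 -0.58373095 -0.64828117]
 [-0.40255086  0.50833477 -0.76128087]] [-0.44137365 -0.19999868  1.05036548]
top [[410.31987718   0.         279.65078149]
 [  0.         410.31987718 210.48036674]
 [  0.           0.           1.        ]] [-0.12062955  0.          0.          0.          0.        ] [[-3.00369206e-04 -9.99555843e-01 -2.97997642e-02]
 [-9.90217017e-01  4.45542532e-03 -1.39464718e-01]
 [ 1.39535545e-01  2.94663427e-02 -9.89778544e-01]] [0.01364345 0.57574166 0.75252704]
```

```bash
python3 -c "
import cv2,numpy as np
a=[cv2.imread(f'pics/{n}0.png') for n in('scene','top')]
cv2.imwrite('pics/both.png',cv2.resize(np.vstack(a),None,fx=.7,fy=.7))"
```

```text
(no output)
```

View pics/top0.png

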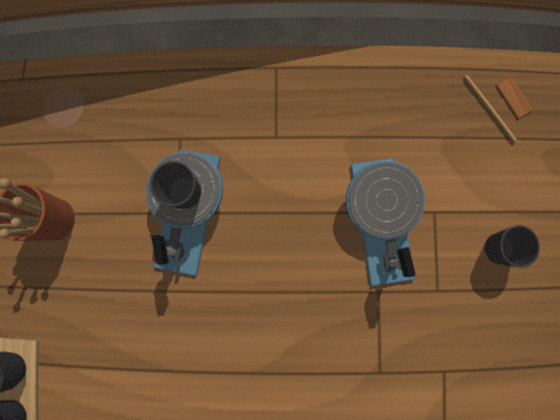

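View pics/scene0.png

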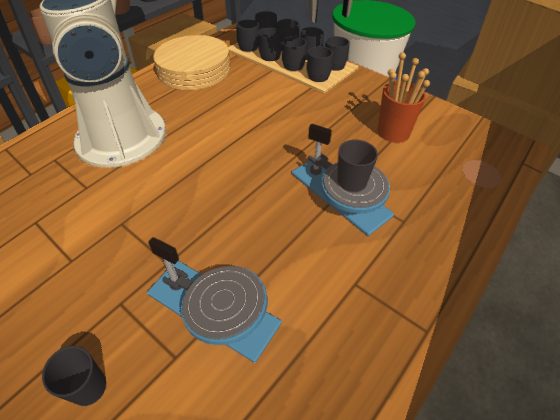

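The top view shows the crooked empty stand on the right: table around (386,200), black knob bar at (406,262). The mug stand is on the left, with its table at (184,190) and knob at (160,249). The arm is out of view. I'll measure the knob and table from depth.

```bash
cat > h.py <<'E'
import numpy as np,cv2
from station import readout, optics, arm
def cloud(d):
    h,w=d["z_map"].shape
    uv=np.stack(np.meshgrid(np.arange(w),np.arange(h)),-1).reshape(-1,1,2).astype(np.float64)
    n=cv2.undistortPoints(uv,d["intrinsics"],d["dist"]).reshape(h,w,2)
    z=d["z_map"].astype(float)
    P=np.dstack([n*z[...,None],z])
    X=(P-d["t"])@d["R"]
    X[z==0]=np.nan
    return X
def knob(X,img,c=None,zr=(.105,.16)):
    m=(X[...,2]>zr[0])&(X[...,2]<zr[1])&(img.max(-1)<60)
    if c is not None: m&=np.hypot(X[...,0]-c[0],X[...,1]-c[1])<.05
    return m
def table(X,img,c,r=.065):
    m=(np.hypot(X[...,0]-c[0],X[...,1]-c[1])<r)&(X[...,2]>.03)&(X[...,2]<.11)
    p=X[m];A=np.c_[p[:,:2]-c[:2],np.ones(len(p))]
    for _ in range(4):
        q=np.linalg.lstsq(A,p[:,2],rcond=None)[0];e=abs(A@q-p[:,2])
        k=e<max(.004,2*np.median(e));A,p=A[k],p[k]
    return q,len(p)
E
python3 - <<'E'
from h import *
for n in("top","scene"):
    d=dict(np.load(f"{n}0.npz"));X=cloud(d)
    (u,v),(tu,tv)=(((406,262),(386,200)) if n=="top" else ((163,250),(224,300)))
    print(n,"px pts",X[v,u],X[tv,tu])
    m=np.zeros(X.shape[:2],bool);m[v-28:v+28,u-28:u+28]=1
    m&=(X[...,2]>.108)&(X[...,2]<.16)
    p=X[m];print(len(p),p.mean(0),np.percentile(p[:,2],[5,50,95]))
    top=p[p[:,2]>.136];r=cv2.minAreaRect((top[:,:2]*1000).astype(np.float32));print("top rect",r,cv2.boxPoints(r).tolist(),len(top))
    for b in ((tu,tv),):
        c=X[b[1],b[0]];q,k=table(X,d["img"],c);print("table",c,q,k)
E
```

```text
top px pts [ 0.47405821 -0.19971821  0.14551533] [ 0.58999123 -0.18665416  0.07305911]
367 [ 0.4738414  -0.20156469  0.13845457] [0.11562155 0.14380699 0.1464821 ]
top rect ((474.1979675292969, -203.54910278320312), (48.89033889770508, 14.566874504089355), 10.96877670288086) [[448.81353759765625, -201.0500030517578], [451.585205078125, -215.3507537841797], [499.5823974609375, -206.04820251464844], [496.81072998046875, -191.74745178222656]] 263
table [ 0.58999123 -0.18665416  0.07305911] [0.15298904 0.02193165 0.07087409] 3778
scene px pts [ 0.48719985 -0.20888469  0.14316845] [ 0.59588555 -0.18653086  0.07054242]
451 [ 0.48259012 -0.20582254  0.13522773] [0.11457876 0.13991953 0.14597723]
top rect ((477.2996826171875, -204.41079711914062), (51.023921966552734, 14.60336685180664), 12.05085277557373) [[450.82550048828125, -202.59640502929688], [453.8743896484375, -216.87796020507812], [503.77386474609375, -206.22518920898438], [500.7249755859375, -191.94363403320312]] 259
table [ 0.59588555 -0.18653086  0.07054242] [0.15361862 0.02573163 0.07123466] 3899
```

The depth readings put the knob at about (0.475, -0.204) with its bar at yaw 11.5°. The table slopes 0.155 rad, so it needs about 55° clockwise. First I'll travel across at height, clear of the mug stand.

Request:
play_rows([
  {"travel": [-1.3,-1.5,-0.6],"rot": [0,0,0]},
  {"travel": [-2.5,-2.9,-0.5],"rot": [0,0,0]},
  {"travel": [-2.6,-3.0,-0.5],"rot": [0,0,0]},
  {"travel": [-2.6,-3.0,0],"rot": [0,0,0]},
  {"travel": [-2.6,-3.0,0],"rot": [0,0,0]},
], hand=5, force=40)

```text
t: 0.52
tcp_pos: [0.3226, 0.3862, 0.2305]
tool_rot: [-180.0, 0.0, 153.6]
wrist_force: [1.0, -1.3, 0.9]
opening: 0.661
finger_force: 0.0
```

Request:
play_rows([
  {"travel": [-2.6,-3.0,0],"rot": [0,0,0]},
  {"travel": [-2.6,-3.0,0],"rot": [0,0,0]},
  {"travel": [-2.6,-3.0,0],"rot": [0,0,0]},
  {"travel": [-2.6,-3.0,0],"rot": [0,0,0]},
  {"travel": [-2.6,-3.0,0],"rot": [0,0,0]},
])

```text
t: 0.93
tcp_pos: [0.3719, 0.1938, 0.2305]
tool_rot: [-180.0, 0.0, 153.6]
wrist_force: [1.6, 0.1, -0.4]
opening: 0.544
finger_force: 0.0
```

Request:
play_rows([
  {"travel": [-2.6,-3.0,0],"rot": [0,0,0]},
  {"travel": [-2.6,-3.0,0],"rot": [0,0,0]},
  {"travel": [-2.6,-3.0,0],"rot": [0,0,0]},
  {"travel": [-2.6,-3.0,0],"rot": [0,0,0]},
  {"travel": [-2.6,-3.0,0],"rot": [0,0,0]},
])

```text
t: 1.35
tcp_pos: [0.4216, 0.0015, 0.2306]
tool_rot: [180.0, 0.0, 153.5]
wrist_force: [0.2, 1.2, -0.5]
opening: 0.544
finger_force: 0.0
```

Request:
play_rows([
  {"travel": [-2.6,-3.0,0],"rot": [0,0,0]},
  {"travel": [-2.6,-3.0,0],"rot": [0,0,0]},
  {"travel": [-2.5,-2.8,0],"rot": [0,0,0]},
  {"travel": [-1.3,-1.5,0],"rot": [0,0,0]},
  {"travel": [0,0,0],"rot": [0,0,-0.11]},
])

```text
t: 1.77
tcp_pos: [0.4572, -0.1325, 0.2304]
tool_rot: [-179.9, 0.0, 159.6]
wrist_force: [-0.2, 1.4, 0.5]
opening: 0.54
finger_force: 0.0
```

Request:
play_rows([
  {"travel": [0,0,0],"rot": [0,0,-0.12]},
  {"travel": [0,0,0],"rot": [0,0,-0.12]},
  {"travel": [0,0,0],"rot": [0,0,-0.12]},
  {"travel": [0,0,0],"rot": [0,0,-0.12]},
  {"travel": [0,0,0],"rot": [0,0,-0.07]},
])

```text
t: 2.18
tcp_pos: [0.4561, -0.1288, 0.2303]
tool_rot: [180.0, -0.0, -168.3]
wrist_force: [0.5, -0.8, 0.7]
opening: 0.54
finger_force: 0.0
```

Request:
play_rows([
  {"travel": [0,0,0],"rot": [0,0,0]},
  {"travel": [0,0,0],"rot": [0,0,0]},
])

```text
t: 2.35
tcp_pos: [0.4562, -0.1288, 0.2304]
tool_rot: [180.0, -0.0, -168.8]
wrist_force: [-1.4, -0.2, -0.0]
opening: 0.544
finger_force: 0.0
```

Request:
play_rows([
  {"travel": [-0.1,-2.5,1.0],"rot": [0,0,0]},
  {"travel": [-0.2,-3.0,2.0],"rot": [0,0,0]},
  {"travel": [-0.1,-2.2,2.5],"rot": [0,0,0]},
  {"travel": [0,0,1.0],"rot": [0,0,0]},
  {"travel": [0,0,0],"rot": [0,0,0]},
])

```text
t: 2.77
tcp_pos: [0.4737, -0.2034, 0.163]
tool_rot: [179.8, -0.2, -168.9]
wrist_force: [-0.8, 0.5, -0.4]
opening: 0.543
finger_force: 0.0
```

```bash
python3 - <<'E'
from h import *
d=optics.read_camera("scene");cv2.imwrite("pics/s1.png",cv2.resize(d["img"][150:330,80:300,::-1],None,fx=3,fy=3))
s=readout.sense();print(s["tcp_pos"],s["tool_rot"])
# true pixel projections of tcp and knob centre top
rv=cv2.Rodrigues(d["R"])[0]
print(cv2.projectPoints(np.array([s["tcp_pos"],[.475,-.204,.144]]),rv,d["t"],d["intrinsics"],d["dist"])[0].reshape(-1,2))
E
```

```text
[ 0.47426035 -0.20296472  0.16443223] [ 1.79871509e+02 -1.57707803e-01 -1.68799436e+02]
[[157.85371933 236.00742564]
 [160.44040281 243.94224665]]
```

View pics/s1.png

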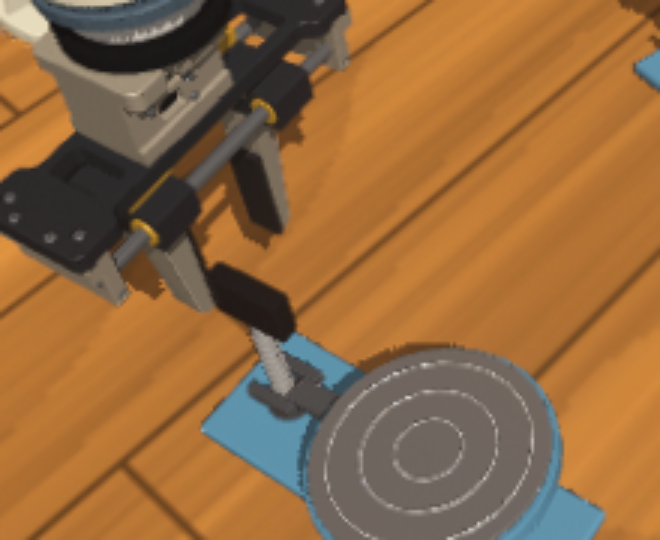

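The crop shows the open fingers straddling the black bar: tips at about (205,308) and (280,230), with the bar centred near (255,300) between and below them. The alignment is good, so I'll descend and grip.

Request:
play_rows([
  {"travel": [0,-0.1,1.5],"rot": [0,0,0]},
  {"travel": [0,0,2.0],"rot": [0,0,0]},
  {"travel": [0,0,1.5],"rot": [0,0,0]},
  {"travel": [0,0,0.6],"rot": [0,0,0]},
  {"travel": [0,0,0],"rot": [0,0,0]},
])

```text
t: 3.23
tcp_pos: [0.4752, -0.2035, 0.1094]
tool_rot: [180.0, -0.1, -168.6]
wrist_force: [-0.2, -0.6, 0.1]
opening: 0.542
finger_force: 0.0
```

Request:
play_rows([
  {"travel": [0,0,0],"rot": [0,0,0]},
  {"travel": [0,0,0],"rot": [0,0,0]},
  {"travel": [0,0,0],"rot": [0,0,0]},
  {"travel": [0,0,0],"rot": [0,0,0]},
  {"travel": [0,0,0],"rot": [0,0,0]},
], hand=0, force=40)

```text
t: 3.65
tcp_pos: [0.476, -0.2047, 0.1102]
tool_rot: [-180.0, 0.0, -168.7]
wrist_force: [-0.3, -0.1, -0.1]
opening: 0.206
finger_force: 0.0
```

Request:
play_rows([
  {"travel": [0,0,0],"rot": [0,0,0]},
  {"travel": [0,0,0],"rot": [0,0,0]},
  {"travel": [0,0,0],"rot": [0,0,0]},
])

```text
t: 3.9
tcp_pos: [0.4758, -0.2045, 0.11]
tool_rot: [180.0, 0.0, -168.7]
wrist_force: [-1.0, 1.9, 5.5]
opening: 0.149
finger_force: 40.0
```

Request:
play_rows([
  {"travel": [0,0,0],"rot": [0,0,0.04]},
  {"travel": [0,0,0],"rot": [0,0,0.06]},
  {"travel": [0,0,0],"rot": [0,0,0.06]},
  {"travel": [0,0,0],"rot": [0,0,0.06]},
  {"travel": [0,0,0],"rot": [0,0,0.06]},
])

```text
t: 4.32
tcp_pos: [0.4759, -0.2045, 0.11]
tool_rot: [-180.0, 0.0, 175.2]
wrist_force: [-1.0, 2.0, 4.8]
opening: 0.15
finger_force: 40.0
```

Request:
play_rows([
  {"travel": [0,0,0],"rot": [0,0,0.06]},
  {"travel": [0,0,0],"rot": [0,0,0.06]},
  {"travel": [0,0,0],"rot": [0,0,0.06]},
  {"travel": [0,0,0],"rot": [0,0,0.06]},
  {"travel": [0,0,0],"rot": [0,0,0.04]},
])

```text
t: 4.73
tcp_pos: [0.4759, -0.2046, 0.11]
tool_rot: [-180.0, 0.0, 159.1]
wrist_force: [-1.4, 0.7, 5.9]
opening: 0.152
finger_force: 40.0
```

```bash
cat > t.py <<'E'
from h import *
for n in("top","scene"):
    d=optics.read_camera(n);X=cloud(d)
    for c in ([.595,-.187],):
        c=np.array(c+[0.]);q,k=table(X,d["img"],c,.06);print(n,q,k,"tilt",q[0]*.985+q[1]*.17)
s=readout.sense();print(s["tcp_pos"],s["tool_rot"],s["wrist_force"],s["moment"],s["t"])
E
python3 t.py
```

```text
top [0.06387459 0.00884089 0.07130894] 3017 tilt 0.06441941825080508
scene [0.06076927 0.0113998  0.07090822] 3437 tilt 0.061795692664720854
[ 0.47586331 -0.2045782   0.10996207] [1.79997108e+02 2.02383929e-02 1.59165965e+02] [-0.70944815  1.50955708  5.9578082 ] [ 0.24974711  0.21000856 -0.06511138] 4.8333
```

The tilt is following the knob as expected, with 0.063 rad left, which is about 0.39 rad of knob.

Request:
play_rows([
  {"travel": [0,0,0],"rot": [0,0,0.06]},
  {"travel": [0,0,0],"rot": [0,0,0.09]},
  {"travel": [0,0,0],"rot": [0,0,0.09]},
  {"travel": [0,0,0],"rot": [0,0,0.09]},
  {"travel": [0,0,0],"rot": [0,0,0.06]},
])

```text
t: 5.25
tcp_pos: [0.4758, -0.2047, 0.11]
tool_rot: [-180.0, 0.0, 136.7]
wrist_force: [-1.2, 1.0, 6.0]
opening: 0.149
finger_force: 40.0
```

Request:
play_rows([
  {"travel": [0,0,0],"rot": [0,0,0]},
  {"travel": [0,0,0],"rot": [0,0,0]},
  {"travel": [0,0,0],"rot": [0,0,0]},
])

```text
t: 5.5
tcp_pos: [0.4758, -0.2047, 0.11]
tool_rot: [180.0, 0.0, 136.9]
wrist_force: [-1.5, 1.3, 5.6]
opening: 0.149
finger_force: 40.0
```

```bash
python3 t.py
```

```text
top [ 0.00273382 -0.00041233  0.07113809] 2510 tilt 0.0026227169003779005
scene [2.47221019e-05 2.04467210e-03 7.09072746e-02] 3520 tilt 0.0003719455269095915
[ 0.47579989 -0.2046575   0.10996623] [1.79996110e+02 1.79548034e-02 1.36911048e+02] [-0.43113558  0.52787727  5.52070808] [ 0.15852056  0.23555995 -0.16605853] 5.6
```

Both cameras show the table level. Next I'll release and retreat upward.

Request:
play_rows([
  {"travel": [0,0,0],"rot": [0,0,0]},
  {"travel": [0,0,0],"rot": [0,0,0]},
  {"travel": [0,0,0],"rot": [0,0,0]},
  {"travel": [0,0,0],"rot": [0,0,0]},
  {"travel": [0,0,0],"rot": [0,0,0]},
], hand=5)

```text
t: 6.02
tcp_pos: [0.4756, -0.2045, 0.1094]
tool_rot: [-180.0, -0.0, 136.9]
wrist_force: [-0.7, 0.3, -0.1]
opening: 0.492
finger_force: 0.0
```

Request:
play_rows([
  {"travel": [0,0,-1],"rot": [0,0,0]},
  {"travel": [0,0,-2],"rot": [0,0,0]},
  {"travel": [0,0,-3],"rot": [0,0,0]},
  {"travel": [0,0,-3],"rot": [0,0,0]},
  {"travel": [0,0,-3],"rot": [0,0,0]},
])

```text
t: 6.43
tcp_pos: [0.4754, -0.2044, 0.2315]
tool_rot: [-180.0, -0.0, 136.9]
wrist_force: [1.2, -0.9, -0.3]
opening: 0.546
finger_force: 0.0
```

Request:
play_rows([
  {"travel": [0,0,-2],"rot": [0,0,0]},
  {"travel": [0,0,-1],"rot": [0,0,0]},
  {"travel": [0,0,0],"rot": [0,0,0]},
  {"travel": [0,0,0],"rot": [0,0,0]},
])

```text
t: 6.77
tcp_pos: [0.4755, -0.2045, 0.2594]
tool_rot: [180.0, 0.0, 136.9]
wrist_force: [-0.1, 0.5, -0.8]
opening: 0.545
finger_force: 0.0
```

```bash
python3 t.py
```

```text
top [ 0.00114177 -0.00084239  0.07121455] 2506 tilt 0.0009814385031940286
scene [-0.00191098  0.00330548  0.0708816 ] 3524 tilt -0.0013203839452444062
[ 0.47480833 -0.20415449  0.25806139] [-1.79952110e+02 -1.32613499e-01  1.36925452e+02] [ 0.29529211 -0.19378725 -0.37939982] [-0.00467975  0.00728637  0.00633113] 6.8667
```

```bash
python3 -c "
from station import arm
print(arm.job_done())"
```

```text
the job is handed in; nothing more can be done
None
```

The crooked stand's table is level to within about 0.001 rad by both cameras, the knob is released with the gripper about 11 cm above it, the level stand and mug were not touched, and the job was handed in at about 6.9 s; no verdict came back.

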